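# Brace the aperture stand and hold its sprung shutter half open

### The arm

A 6-joint arm with a two-finger parallel gripper is mounted at the origin on a cart in front of the work surface, level with it; the furniture and walls round the work are solid. World frame = base frame: x ahead of the robot, y to its left, z up, the work surface at z = 0. Lengths are in m, angles in rad, forces in N, time in s.
With the tool pointing down it reaches from about 0.3 to 0.875 m from the base axis. Payload 6.4 kg.
Tool frame: the origin (TCP) lies midway between the tips of the shut fingers; the grasp point (between the pads) lies 19 mm behind it (grasp_offset is the distance from the TCP to the grasp point, in m); z points along the fingers, y is the line along which they close (so a half turn about z gives the same grasp; the last joint's range is limited). The gripper opens to 85 mm and grips with 20 to 120 N. Pads are 22 mm wide; open, the fingers measure 114 mm over their backs; the gripper's body (76 mm by 85 mm) begins 54 mm behind the grasp point. The pads swing forward as they close: fully open they stand 13 mm farther back than shut.
Start: joints at [-1.346, 0.181, 1.607, -0, 1.354, -0.206], TCP at [0.24, -0.522, 0.231] pointing down, gripper open.
Joint ranges: [-2.99, 2.99], [-0.89, 2.07], [0.3, 2.58], [-1.14, 4.28], [0, 2.63], [-3.12, 3.12]. Speed limits (rad/s): [2.57, 2.57, 3.01, 3.14, 3.14, 3.14].

### API

Orientations are given as a unit quaternion [w, x, y, z].
In Python, from bench import * gives the robot as it stands. The module is installed in compiled form; this text tells all that it offers.
- The arm moves only by the tool servo_tool, never from a script. Its argument "commands" is text: rows parted by semicolons, each of 7 numbers parted by spaces: the turn, a rotation vector about the tool's x, y, z in rad, then the shift along the tool's x, y, z in mm, then the opening, from 0 (shut) to 1 (fully open). In form: wx wy wz dx dy dz claw; .... A call has 1 to 5 rows; each row shifts and turns the commanded pose from where the row before left it, along the tool's axes as they then stand; what a row does not reach is not made up. A row lasts 1/8 s, in which the tool goes at most 62.5 mm and 10.7 degrees, less where a joint would pass 70% of its speed; a pose out of reach is approached as far as the arm can. A call with a gripper value outside its range is refused whole. The fingers move at their own pace and stop on an object; the grip force is fixed at half the most. Time passes only in rows, so rows that do not move let the fingers close. It gives the time, the measured TCP pose, the force, the opening and the grip force at its end, in the units of the state.
- get_obs(): the state, without advancing time (a new reading comes with each control period).
- camera(name): name is "scene" or "top" or "wrist"; returns the picture (384x512x3 uint8, blue, green, red); there is no depth.
- calibration(name): a dict with "fx", "fy", "cx", "cy" (pixels), "R" (3x3) and "t" (3): a world point X has camera coordinates R X + t. Camera axes: x right, y down, z forward; pixel columns grow to the right and rows downward; lengths in m; the calibration is good to about 2 mm. A picture is of the moment at which its call begins: read the wrist's pose just before it. calibration takes no time and is no camera call; for the wrist camera it gives the pose at the moment of the call.
- hand_in(): hands the job in; it is judged then, once.
The state is a dict: "time_s": time; "q": joint angles; "dq": joint speeds; "joint_efforts": joint torques, N m; "eef_pos": TCP position; "eef_rot": TCP orientation; "wrist_force": force on the tool from outside, world axes, zero at the start; "torque": the same for the moment, N m; "opening": opening from 0.0 (shut) to 1.0 (fully open); "grasp_force": force on a finger pad.
Only numpy, scipy, OpenCV 4.12 (cv2) and the standard library are available. Lean on these libraries where they do the work, as an engineer would, in place of code of your own. Each camera call takes 0.05 s, during which the arm holds its last target. There are 200 camera calls.

### The job

Steady the grey aperture stand first: swing its brace leg (the arm with the orange stud) all the way out until it snaps into its end stop, before you open the shutter. Then slide the sprung shutter by its red grip to half travel, so that its white pointer line meets the red mark on the rail, and finish while still holding it there against the spring; do not let go. Leave the brass insert, the black controller and the loose aluminium ring where they are.

Things in the scene. Friction and masses are not known exactly. Their poses are not given: they have to be found in the camera images.
- stand: Grey aperture stand, fixed, its place and turn vary; a test jig with a raised lid stands to its left (pass 0.35 m above). Housing 120 (x) x 140 (y) x 54 mm high; two 10 mm high rails along y on top (x = -36.5 and +36.5 mm), leg bracket on the -y side. Origin: centre of the underside, z up. The near (-x) rail bears black marks at y = 0 (shut) and -50 mm (open), a red one at -25 mm (half travel).
- shutter (a joint): Travel of the shutter, a flat steel blade between the rails: 0 = shut (pressed there by its spring), 0.050 m = fully open, half = 0.025. It grows as the blade slides along the stand's -y. The spring pushes it back with about 4 N when shut, 9 N at half and 14 N fully open; let go, it shuts.
- shutter_grip (a point): Red upright tab on the shutter, 30 (stand's x) x 12 (stand's y, the sliding direction) x 40 mm high. Origin at its centre, 80 mm above the worktop; axes as the stand's. Below it the blade's top is at 60 mm, the rails' tops at 64 mm; the space above these is free on all sides. The shutter's white pointer line lies at the y of the tab's centre.
- leg_pivot (a point): Vertical hinge axis of the brace leg, on the bracket, at (-40, -100, 22) mm in the stand's frame. The bracket reaches 39 mm beyond this axis along the stand's -y, 46 mm high, with a brass boss (50 mm) and the steel detent pin (65 mm) on it: at the leg's end stop fingers near the stud's inner side stay clear of it if their tips are over 50 mm high.
- leg (a joint): Angle of the brace leg: 0 = folded along the stand's +x, beside the housing (30 mm from it); it grows as the leg swings out, clockwise from above, to 1.57 = seated at its end stop, along the stand's -y. A sprung detent resists (up to about 3 N at the stud) from about 1.1 to 1.37, then pulls the leg to its stop and holds it. Starts between 0 and 0.45.
- leg_stud (a point): Centre of the orange upright stud at the leg's end: 14 mm in diameter, from 28 to 86 mm above the worktop (centre at 57 mm), 105 mm from the pivot. The leg is a bar 14 mm wide whose top is at 28 mm.
- brass_insert: Loose brass-coloured cylinder, 30 mm across, 45 mm high, standing behind the stand; origin at the centre of its underside. To be left alone.
- black_controller: Loose black box-shaped panel controller, 87 x 48 x 48 mm, behind the stand; origin at the centre of its underside. To be left alone.
- spare_ring: Loose aluminium ring lying flat, 75 mm across, 12 mm high, on the stand's -y side beyond the leg's swing; origin at the centre of its underside. To be left alone.

How it is judged:
On the way:
1. the brace leg is swung out and seated in its end stop while the shutter is still shut (value of joint leg above 1.5 rad and value of joint shutter below 0.008 m), for 0.3 s.
At the end, for the whole second after the job is handed in: The brace leg is seated (over 1.5 rad) and the gripper still holds the shutter, at rest at half travel (20 to 30 mm open), with the fingers bearing on its red grip with more than 3 N (value of joint leg above 1.5 rad and value of joint shutter between 0.02 and 0.03 m and velocity of joint shutter between -0.01 and 0.01 m/s and contact force between the fingers and shutter above 3 N); the arm keeps its last pose, push and grip.
It fails at once if the shutter is opened (over 8 mm) while the leg is not seated (value of joint shutter above 0.008 m and value of joint leg below 1.5 rad).
It fails at once if the brass insert is shifted by over 20 mm (distance of brass_insert from where it was at the start of the episode above 0.02 m).
It fails at once if the black controller is shifted by over 20 mm (distance of black_controller from where it was at the start of the episode above 0.02 m).
It fails at once if the spare ring is shifted by over 20 mm (distance of spare_ring from where it was at the start of the episode above 0.02 m).
It also fails if it takes over 48 s, if anything falls off the work surface, if the arm or the gripper's body presses on something with over 40 N, if the wrist force passes 120 N, or if a joint passes its speed limit or range.

## Working session

There is one attempt and no reset: what is moved stays moved. The work goes in short steps, Python scripts to look and compute and a tool call to move; the robot and the scene stay as the last step left them, time stands still between calls to the robot, and variables do not carry over. Pictures are saved under pics/ and viewed, at most 10 in all, crops included, and the job is handed in when it is done.

Besides the shell and the picture viewer there is one more tool, called after "Request:" by a JSON object that holds its "op" and its "data", one argument or row to a line. servo_tool: Moves the arm, as the interface text tells. Its arguments: {"type":"object","properties":{"commands":{"type":"string"}},"required":["commands"]}

```bash
mkdir -p pics; python3 - <<'E'
from bench import *
import cv2
o=get_obs();print(o['time_s'],o['eef_pos'],o['eef_rot'],o['opening'])
for n in('top','scene'):
    cv2.imwrite(f'pics/{n}0.png',camera(n)); c=calibration(n);print(n,c)
E
```

```text
0.0 [ 0.23997996 -0.52192113  0.23037979] [-8.72670357e-04  9.76895467e-01  2.13715898e-01 -1.53454999e-05] 0.9996210379911156
top {'fx': 413.4539484645776, 'fy': 413.4539484645776, 'cx': 253.40086044547127, 'cy': 189.50513625182705, 'R': array([[-0.00286286, -0.99992245, -0.01212018],
       [-0.98057828,  0.00518394, -0.19605957],
       [ 0.1961072 ,  0.01132349, -0.98051708]]), 't': array([-0.28966922,  0.58798945,  0.80488834])}
scene {'fx': 359.4845883238482, 'fy': 359.4845883238482, 'cx': 257.1322381255548, 'cy': 192.25357447574538, 'R': array([[ 0.78959564, -0.61358891,  0.0068828 ],
       [-0.312674  , -0.41196448, -0.85587396],
       [ 0.52799024,  0.67364228, -0.51713866]]), 't': array([-0.64723784,  0.12348578,  0.81169614])}
```

View pics/top0.png

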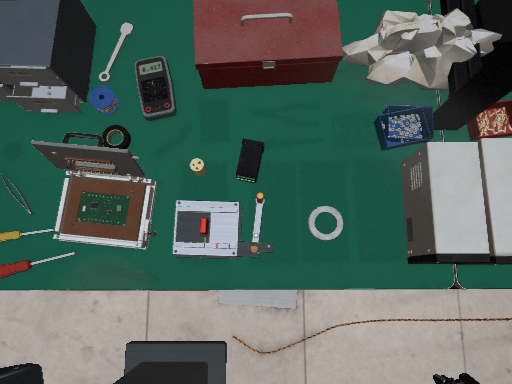

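View pics/scene0.png

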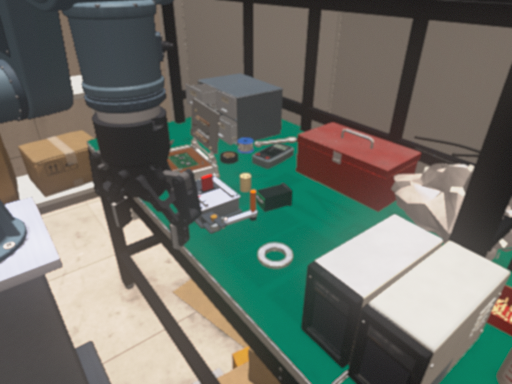

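The top view shows the stand at (207,228), the red tab at (204,226), the stud at (260,197), the pivot at (254,249) and the ring at (325,222). I'll enlarge that area.

```bash
python3 - <<'E'
import cv2
i=cv2.imread('pics/top0.png')[140:270,160:360]
cv2.imwrite('pics/c1.png',cv2.resize(i,None,fx=4,fy=4,interpolation=cv2.INTER_CUBIC))
E
```

```text
(no output)
```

View pics/c1.png

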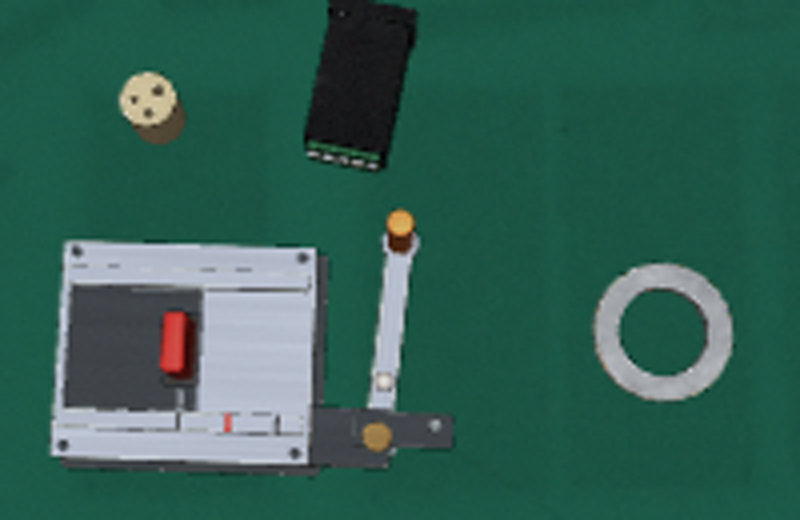

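The enlarged crop shows the housing-top corners at (65,241), (317,249), (309,465) and (52,456). The stud top is at (400,222), the boss at (377,437), the tab top at about (174,340), the ring centre at (664,332) and the controller's near corner at (385,168).

```bash
cat > h.py <<'E'
from bench import *
import numpy as np
def ray(n,p,z,c=None):
    c=c or calibration(n); R,t=np.array(c['R']),np.array(c['t'])
    C=-R.T@t; d=R.T@np.array([(p[0]-c['cx'])/c['fx'],(p[1]-c['cy'])/c['fy'],1])
    return C+d*(z-C[2])/d[2]
E
python3 - <<'E'
from h import *
f=lambda u,v,z:ray('top',((u+.5)/4-.5+160,(v+.5)/4-.5+140),z)
L=np.array([[60,70],[60,-70],[-60,-70],[-60,70]])/1e3
W=np.array([f(65,241,.054),f(317,249,.054),f(309,465,.054),f(52,456,.054)])[:,:2]
for a,b in((0,1),(1,2),(2,3),(3,0)):print(np.linalg.norm(W[a]-W[b]))
H=(L-L.mean(0)).T@(W-W.mean(0)); th=np.arctan2(H[0,1]-H[1,0],H[0,0]+H[1,1])
R=np.array([[np.cos(th),-np.sin(th)],[np.sin(th),np.cos(th)]]);o=W.mean(0)
print('stand',o,'th',th)
print('boss',f(377,437,.05),'pred pivot',o+R@[-.04,-.1])
s=f(400,222,.086);print('stud',s,'local',R.T@(s[:2]-o))
print('tab',f(174,340,.1), R.T@(f(174,340,.1)[:2]-o),'pointer',R.T@(f(179,420,.064)[:2]-o))
print('ring',f(664,332,.012),'ctrl',f(385,168,.048),f(306,157,.048),'brass',f(148,98,.045))
print('stud end',o+R@[-.04,-.205])
print('pin',R.T@(f(434,426,.065)[:2]-o))
E
```

```text
0.13144061633771917
0.11090656200528884
0.13068991056120388
0.11080425186648689
stand [ 0.50827545 -0.19448062] th -0.03396462605746868
boss [ 0.46454811 -0.29259534  0.05      ] pred pivot [ 0.46490271 -0.29306462]
stud [ 0.56934066 -0.30484136  0.086     ] local [ 0.06477764 -0.10822344]
tab [ 0.5089282  -0.19453389  0.1       ] [ 6.54181382e-04 -3.10785746e-05] pointer [-0.03568552  0.0001865 ]
ring [ 0.52213052 -0.44689316  0.012     ] ctrl [ 0.60543876 -0.29723256  0.048     ] [ 0.61162665 -0.25546581  0.048     ] brass [ 0.64516115 -0.17049711  0.045     ]
stud end [ 0.46133711 -0.39800406]
pin [-0.03484969 -0.12814252]
```

Request:
{"op": "servo_tool", "data": {
  "commands": "0 0 0.18 0 0 0 0.35; 0 0 0.18 0 0 0 0.35; 0 0 0.18 0 0 0 0.35; 0 0 0 43 -36 0 0.35; 0 0 0 43 -36 0 0.35"
}}

```text
time_s: 0.72
eef_pos: [0.3338, -0.4597, 0.2308]
eef_rot: [-0.0, 0.998, -0.056, -0.0]
wrist_force: [-0.3, -0.2, 0.3]
opening: 0.348
grasp_force: 0.0
```

Request:
{"op": "servo_tool", "data": {
  "commands": "0 0 0 43 -36 0 0.35; 0 0 0 43 -36 0 0.35; 0 0 0 43 -36 0 0.35; 0 0 0 43 -36 0 0.35; 0 0 0 43 -36 0 0.35"
}}

```text
time_s: 1.35
eef_pos: [0.568, -0.3034, 0.2308]
eef_rot: [-0.0, 0.999, -0.055, -0.0]
wrist_force: [1.7, 0.1, -0.2]
opening: 0.352
grasp_force: 0.0
```

```bash
cat >> h.py <<'E'
def yaw(o):
    w,x,y,z=o['eef_rot']; return np.arctan2(2*(x*y+w*z),1-2*(y*y+z*z))
def rel(target,ty):
    o=get_obs(); a=yaw(o); d=np.array(target)-o['eef_pos']
    ex=np.array([np.cos(a),np.sin(a)]); ey=np.array([np.sin(a),-np.cos(a)])
    print('t',o['time_s'],'pos',o['eef_pos'].round(4),'yaw',round(a,3),'open',round(o['opening'],3),'F',np.round(o['wrist_force'],1),'grip',o['grasp_force'])
    print('turn',round(a-ty,3),'shift mm',(1e3*np.array([d[:2]@ex,d[:2]@ey,-d[2]])).round(1))
E
python3 - <<'E'
from h import *
import cv2
rel([.569,-.305,.062],-.114)
c=calibration('wrist');i=camera('wrist');cv2.imwrite('pics/w1.png',i)
R,t=c['R'],c['t']
for z in(.086,):
    p=R@np.array([.569,-.305,z])+t; print(p[0]/p[2]*c['fx']+c['cx'],p[1]/p[2]*c['fy']+c['cy'])
E
```

```text
t 1.35 pos [ 0.568  -0.3034  0.2308] yaw -0.109 open 0.352 F [ 1.7  0.1 -0.2] grip 0.0
turn 0.005 shift mm [  1.2   1.5 168.8]
255.3576060610042 176.97789480398524
```

View pics/w1.png

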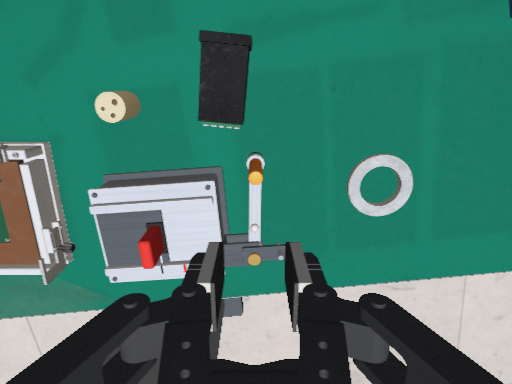

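The wrist view puts the stud top at (256,178), against a predicted (255,177), and it sits between the fingers. I'll descend.

Request:
{"op": "servo_tool", "data": {
  "commands": "0 0 0 1 1 42 0.35; 0 0 0 0 0 42 0.35; 0 0 0 0 0 42 0.35; 0 0 0 0 0 42 0.35; 0 0 0 0 0 0 0.35"
}}

```text
time_s: 2.02
eef_pos: [0.5647, -0.3035, 0.0588]
eef_rot: [-0.003, 0.998, -0.055, -0.004]
wrist_force: [0.1, -0.1, 1.1]
opening: 0.349
grasp_force: 0.0
```

```bash
python3 - <<'E'
from h import *
P=np.array([.4649,-.2929]);
print('--');rel([.569,-.305,.062],-.114)
# arc in tool axes: per step dth, chord: turn dth first/after
for n in(10,12,15):
    d=1.55/n; print(n,d,105*np.sin(d),105*(1-np.cos(d)))
E
```

```text
--
t 2.025 pos [ 0.5647 -0.3035  0.0588] yaw -0.109 open 0.349 F [ 0.1 -0.1  1.1] grip 0.0
turn 0.005 shift mm [ 4.4  1.  -3.2]
10 0.155 16.209910425570058 1.2587892687048141
12 0.12916666666666668 13.524818593165268 0.8746943244728234
15 0.10333333333333333 10.830701324748727 0.5600846954858679
```

Request:
{"op": "servo_tool", "data": {
  "commands": "0 0 0 4 1 -3 0.35; 0 0 0.1 0 10.5 0 0.35; 0 0 0.1 0 10.5 0 0.35; 0 0 0.1 0 10.5 0 0.35; 0 0 0.1 0 10.5 0 0.35"
}}

```text
time_s: 2.65
eef_pos: [0.5626, -0.3493, 0.0699]
eef_rot: [0.001, 0.967, -0.253, 0.002]
wrist_force: [-0.1, 0.8, 0.7]
opening: 0.35
grasp_force: 0.3
```

```bash
cat >> h.py <<'E'
def arc(ph):  # ph leg angle; target on the stud circle
    a=-.034-ph; P=np.array([.4649,-.2929]); o=get_obs(); v=o['eef_pos'][:2]-P
    print('radius',np.hypot(*v),'tool phi',-.034-np.arctan2(v[1],v[0]))
    rel([*(P+.105*np.array([np.cos(a),np.sin(a)])),.060],a)
E
python3 -c "
from h import *
arc(.5)"
```

```text
radius 0.11279571281099085 tool phi 0.48946153372309076
t 2.65 pos [ 0.5626 -0.3493  0.0699] yaw -0.512 open 0.35 F [-0.1  0.8  0.7] grip 0.2678807359188795
turn 0.022 shift mm [-7.8  1.   9.9]
```

Request:
{"op": "servo_tool", "data": {
  "commands": "0 0 0.1 -4 10.5 4 0.35; 0 0 0.1 -4 10.5 4 0.35; 0 0 0.1 -0.5 10.5 0 0.35; 0 0 0.1 -0.5 10.5 0 0.35; 0 0 0.1 -0.5 10.5 0 0.35"
}}

```text
time_s: 3.28
eef_pos: [0.5208, -0.3836, 0.0619]
eef_rot: [0.001, 0.875, -0.485, 0.003]
wrist_force: [-0.1, -0.1, -0.2]
opening: 0.352
grasp_force: 0.3
```

```bash
python3 -c "
from h import *
arc(1.0)"
```

```text
radius 0.10653187343165833 tool phi 0.9844245232446016
t 3.275 pos [ 0.5208 -0.3836  0.0619] yaw -1.012 open 0.352 F [-0.1 -0.1 -0.2] grip 0.2733708266168833
turn 0.022 shift mm [-1.6  1.6  1.9]
```

Request:
{"op": "servo_tool", "data": {
  "commands": "0 0 0.1 -1 11 0 0.35; 0 0 0.1 -0.5 11 0 0.35; 0 0 0.1 -0.5 11 0 0.35; 0 0 0.1 -0.5 11 0 0.35; 0 0 0.1 -0.5 11 0 0.35"
}}

```text
time_s: 3.9
eef_pos: [0.4687, -0.4002, 0.0618]
eef_rot: [0.0, 0.727, -0.686, 0.003]
wrist_force: [1.5, -0.0, -0.1]
opening: 0.35
grasp_force: 0.2
```

Request:
{"op": "servo_tool", "data": {
  "commands": "0 0 0.07 -0.5 8 0 0.35; 0 0 0 0 4 0 0.35; 0 0 0 0 3 0 0.35; 0 0 0 0 0 0 0.35"
}}

```text
time_s: 4.4
eef_pos: [0.4525, -0.3987, 0.0591]
eef_rot: [-0.0, -0.704, 0.71, -0.001]
wrist_force: [-0.0, 0.0, -0.5]
opening: 0.353
grasp_force: 0.0
```

```bash
python3 - <<'E'
from h import *
import cv2
arc(1.57)
i=camera('top')[140:270,160:360]
cv2.imwrite('pics/c2.png',cv2.resize(i,None,fx=4,fy=4,interpolation=cv2.INTER_CUBIC))
cv2.imwrite('pics/w2.png',camera('wrist'))
E
```

```text
radius 0.10651299334756027 tool phi 1.6537126847697328
t 4.4 pos [ 0.4525 -0.3987  0.0591] yaw -1.579 open 0.353 F [-0.   0.  -0.5] grip 0.0
turn 0.025 shift mm [-0.9 -8.9 -0.9]
```

View pics/w2.png

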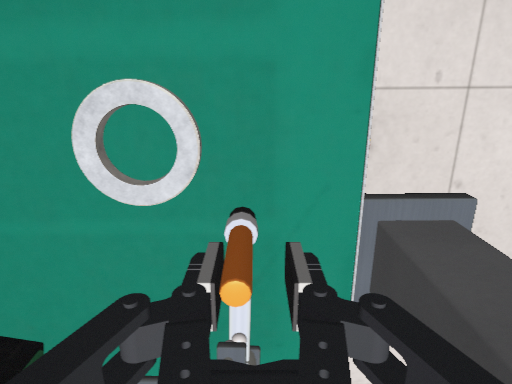

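The wrist view shows the stud top at (235,293), beside the inner (left) finger. I'll work out the leg angle from that.

```bash
python3 - <<'E'
from h import *
P=np.array([.4649,-.2929])
for p,z in(((235,293),.086),((241,229),.028)):
    s=ray('wrist',p,z)[:2]; v=s-P; print(s,np.hypot(*v),-.034-np.arctan2(v[1],v[0]))
E
```

```text
[ 0.46043422 -0.3975416 ] 0.10473684532123052 1.579447374318004
[ 0.460086  -0.4002111] 0.10741902680963575 1.5816265306780923
```

View pics/c2.png

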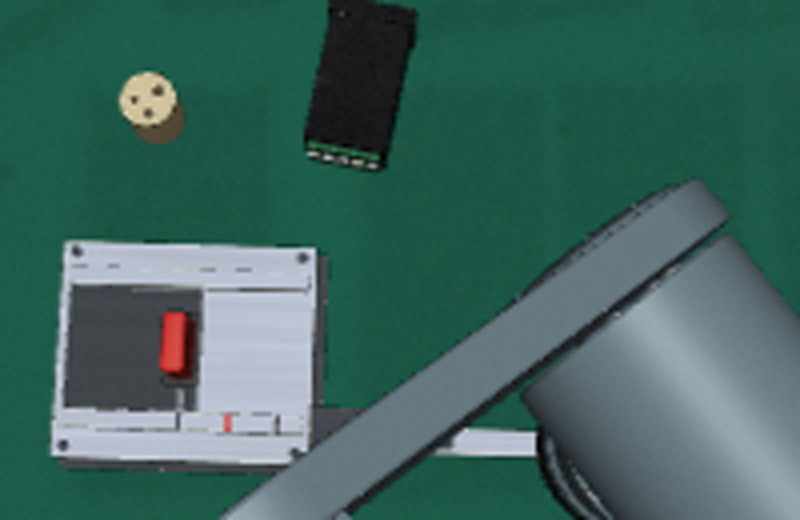

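The leg is at about 1.58 rad, so it is seated, and the shutter is still shut. Next I'll lift clear of the stud and go over the tab.

Request:
{"op": "servo_tool", "data": {
  "commands": "0 0 0 0 -6 0 0.35; 0 0 0 0 0 -40 0.35; 0 0 0 0 0 -50 0.6; 0 0 0 0 0 -30 0.6; 0 0 -0.17 0 0 -20 0.6"
}}

```text
time_s: 5.12
eef_pos: [0.4591, -0.3987, 0.2004]
eef_rot: [0.0, 0.763, -0.646, 0.001]
wrist_force: [0.1, -0.3, -0.1]
opening: 0.6
grasp_force: 0.0
```

Request:
{"op": "servo_tool", "data": {
  "commands": "0 0 -0.17 0 0 0 0.6; 0 0 -0.17 0 0 0 0.6; 0 0 -0.17 0 0 0 0.6; 0 0 -0.17 0 0 0 0.6; 0 0 -0.17 0 0 0 0.6"
}}

```text
time_s: 5.75
eef_pos: [0.4585, -0.3981, 0.1981]
eef_rot: [-0.0, 0.962, -0.273, -0.0]
wrist_force: [-0.0, 0.1, -0.7]
opening: 0.597
grasp_force: 0.0
```

Request:
{"op": "servo_tool", "data": {
  "commands": "0 0 -0.17 0 0 0 0.6; 0 0 -0.17 0 0 0 0.6; 0 0 -0.17 0 0 0 0.6; 0 0 0 0 0 0 0.6; 0 0 0 0 0 0 0.6"
}}

```text
time_s: 6.38
eef_pos: [0.4583, -0.3982, 0.1982]
eef_rot: [-0.0, 1.0, -0.026, -0.0]
wrist_force: [-0.7, -1.1, 0.2]
opening: 0.604
grasp_force: 0.0
```

```bash
python3 -c "
from h import *
rel([.509,-.1945,.150],-.034)"
```

```text
t 6.375 pos [ 0.4583 -0.3982  0.1982] yaw -0.052 open 0.604 F [-0.7 -1.1  0.2] grip 0.0
turn -0.018 shift mm [  40.  -206.1   48.2]
```

Request:
{"op": "servo_tool", "data": {
  "commands": "0 0 0 10 -52 0 0.6; 0 0 0 10 -52 0 0.6; 0 0 0 10 -51 0 0.6; 0 0 0 10 -51 48 0.6; 0 0 -0.018 0 0 0 0.6"
}}

```text
time_s: 7.0
eef_pos: [0.505, -0.1959, 0.1526]
eef_rot: [-0.002, 1.0, -0.014, -0.003]
wrist_force: [-0.7, -0.2, -0.6]
opening: 0.598
grasp_force: 0.0
```

```bash
python3 - <<'E'
from h import *
import cv2
rel([.509,-.1945,.068],-.034)
c=calibration('wrist');cv2.imwrite('pics/w3.png',camera('wrist'))
p=c['R']@np.array([.509,-.1945,.1])+c['t'];print(p[0]/p[2]*c['fx']+c['cx'],p[1]/p[2]*c['fy']+c['cy'])
E
```

```text
t 7.0 pos [ 0.505  -0.1959  0.1526] yaw -0.029 open 0.598 F [-0.7 -0.2 -0.6] grip 0.0
turn 0.005 shift mm [ 3.9 -1.5 84.6]
251.56001985710603 210.59523214004656
```

View pics/w3.png

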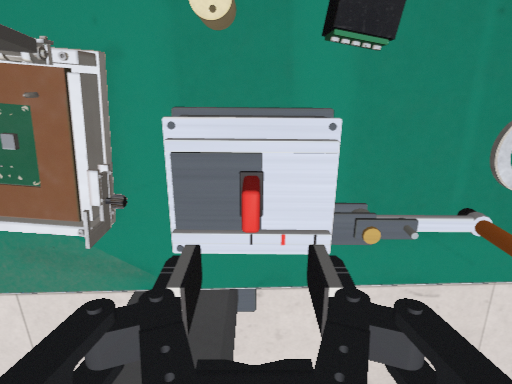

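The tab top at (251,211) matches the prediction of (251.6,210.6), and the leg is out along the stand's -y. I'll descend and grip.

Request:
{"op": "servo_tool", "data": {
  "commands": "0 0 0 2 -1 30 0.6; 0 0 0 0 0 30 0.6; 0 0 0 0 0 20 0.6; 0 0 0 0 0 0 0.6; 0 0 0 0 0 0 0.6"
}}

```text
time_s: 7.68
eef_pos: [0.5097, -0.2009, 0.0773]
eef_rot: [0.001, 1.0, -0.016, 0.001]
wrist_force: [0.2, -0.0, 0.7]
opening: 0.599
grasp_force: 0.0
```

```bash
python3 -c "
from h import *
rel([.509,-.1945,.068],-.034)"
```

```text
t 7.675 pos [ 0.5097 -0.2009  0.0773] yaw -0.033 open 0.599 F [ 0.2 -0.   0.7] grip 0.0
turn 0.001 shift mm [-0.9 -6.3  9.3]
```

Request:
{"op": "servo_tool", "data": {
  "commands": "0 0 0 0 -6 8 0.6; 0 0 0 0 0 0 0.6; 0 0 0 0 0 0 0.6"
}}

```text
time_s: 8.05
eef_pos: [0.5091, -0.1933, 0.0681]
eef_rot: [0.0, 1.0, -0.015, 0.0]
wrist_force: [0.3, 0.6, -0.4]
opening: 0.6
grasp_force: 0.0
```

```bash
python3 -c "
from h import *
rel([.509,-.1945,.068],-.034)"
```

```text
t 8.05 pos [ 0.5091 -0.1933  0.0681] yaw -0.031 open 0.6 F [ 0.3  0.6 -0.4] grip 0.0
turn 0.003 shift mm [-0.   1.2  0.1]
```

Request:
{"op": "servo_tool", "data": {
  "commands": "0 0 0 0 1 0 0; 0 0 0 0 0 0 0; 0 0 0 0 0 0 0; 0 0 0 0 0 0 0; 0 0 0 0 0 0 0"
}}

```text
time_s: 8.68
eef_pos: [0.5091, -0.194, 0.0682]
eef_rot: [-0.0, 1.0, -0.016, 0.0]
wrist_force: [-0.2, 5.1, 5.2]
opening: 0.13
grasp_force: 58.9
```

```bash
python3 -c "
from h import *
rel([.509,-.1945,.068],-.034)"
```

```text
t 8.675 pos [ 0.5091 -0.194   0.0682] yaw -0.031 open 0.13 F [-0.2  5.1  5.2] grip 58.87638509273529
turn 0.003 shift mm [-0.1  0.5  0.2]
```

Request:
{"op": "servo_tool", "data": {
  "commands": "0 0 0 0 6 0 0; 0 0 0 0 6 0 0; 0 0 0 0 6 0 0; 0 0 0 0 6 0 0; 0 0 0 0 1 0 0"
}}

```text
time_s: 9.3
eef_pos: [0.5082, -0.2182, 0.0681]
eef_rot: [-0.001, 1.0, -0.016, -0.0]
wrist_force: [-0.9, 9.1, 8.6]
opening: 0.129
grasp_force: 59.4
```

Request:
{"op": "servo_tool", "data": {
  "commands": "0 0 0 0 0 0 0; 0 0 0 0 0 0 0; 0 0 0 0 0 0 0"
}}

```text
time_s: 9.68
eef_pos: [0.5082, -0.218, 0.0681]
eef_rot: [-0.001, 1.0, -0.016, -0.0]
wrist_force: [-0.6, 8.4, 6.7]
opening: 0.135
grasp_force: 59.3
```

```bash
python3 - <<'E'
from h import *
import cv2
rel([.5084,-.2195,.068],-.034)
i=camera('wrist')[150:290,140:360]
cv2.imwrite('pics/w4.png',cv2.resize(i,None,fx=3.5,fy=3.5,interpolation=cv2.INTER_CUBIC))
i=camera('top')[180:270,160:300]
cv2.imwrite('pics/c4.png',cv2.resize(i,None,fx=5,fy=5,interpolation=cv2.INTER_CUBIC))
E
```

```text
t 9.675 pos [ 0.5082 -0.218   0.0681] yaw -0.031 open 0.135 F [-0.6  8.4  6.7] grip 59.30596947669983
turn 0.003 shift mm [0.3 1.5 0.1]
```

View pics/w4.png

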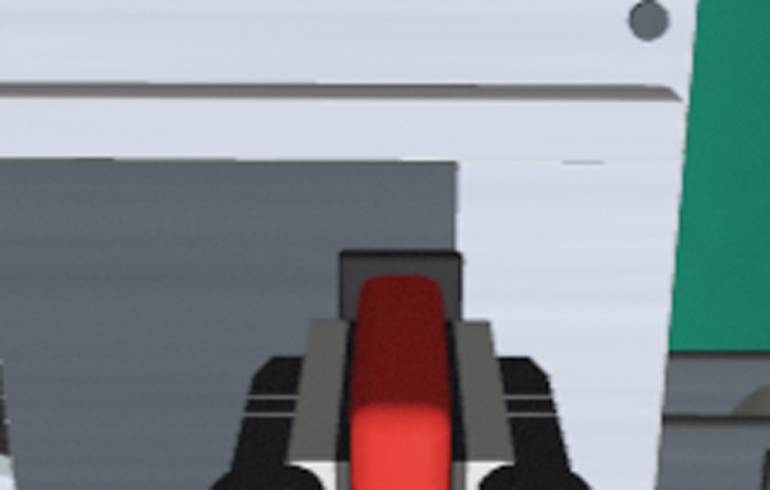

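The pads hold the red tab squarely and the blade has slid. I'll check the pointer in the top view.

View pics/c4.png

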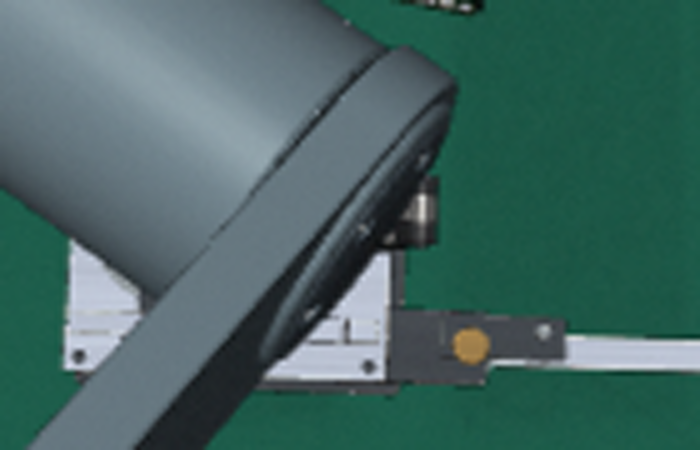

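Request:
{"op": "servo_tool", "data": {
  "commands": "0 0 0 0 1 0 0; 0 0 0 0 0 0 0; 0 0 0 0 0 0 0; 0 0 0 0 0 0 0; 0 0 0 0 0 0 0"
}}

```text
time_s: 10.4
eef_pos: [0.5082, -0.2189, 0.0681]
eef_rot: [-0.001, 1.0, -0.016, -0.0]
wrist_force: [-0.5, 9.4, 8.0]
opening: 0.13
grasp_force: 59.3
```

The arm hides the pointer, but a 25 mm slide and a 9.4 N spring force both fit half travel. The leg is still straight out.

```bash
python3 -c "
from bench import *
print(hand_in())"
```

```text
the job is handed in; nothing more can be done
None
```

I swung the brace leg out until it seated at its end stop (about 1.58 rad measured) with the shutter still shut, then drew the shutter about 25 mm (half travel) and handed in while still gripping the red tab (59 N grip, 9.4 N against the spring); the arm hid the pointer, so half travel is judged from the slide distance and spring force, and the hand-in returned no verdict.

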